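# Gauge the length of a cut glass tube

## Task

Check the cut length of the amber glass tube on the length gauge: with a fingertip push across the top of the lying tube so that it rolls, not slides, away from the near rim and onto the board's long marked line. Then push the sliding cursor along its rail until the tube is nipped, square on the line, between the stop block and the cursor's jaw with no gap at either end, and leave it there for reading. Touch the glass only from above and without bearing down hard on it, never pick it up, and leave the things standing round the board where they are.

Things in the scene. Friction and masses are not known exactly. Their poses are not given: they have to be found in the camera images.
- board: Length-gauge board: fixed grey plate, 158 mm (its x) by 380 mm (its y); its bed (upper face), lined with thin firm rubber, is 15 mm above the worktop. Origin on the worktop under the marked line, midway along it. Board x points away from the robot, across the line (the rolling direction); y points left along the line. The guide rail runs along x = 62 mm.
- line_mid (a point): Point on the bed, 15 mm above the worktop, on the marked line midway along the board. The line is thin and black, parallel to board y at board x = 0, and runs from the stop block nearly to the right edge. The rule of short ticks between it and the rail is not the line.
- near_rim (a point): Middle of the top of the aluminium rim along the board's near side, 8 mm thick, 13 mm high above the bed; its inner face is 56 mm from the line. The tube starts lying just inside it, its axis 32 to 41 mm from the line: no room for a finger behind it, but its top stands free, 13 mm above the rim.
- tube: Cut amber glass tube, 26 mm outside diameter, 180 mm long, 70 to 110 g; its small paper label faces up at the start. Origin at its middle on its axis, 28 mm above the worktop (top: 41 mm); its y axis runs along it to its left end. A fingertip pressing its top lightly (a few N) and moving across rolls it half as far as the finger goes, 2.5 to 3.2 rad in all; it stays where it is left.
- tube_left_end (a point): Centre of the tube's left end face (board +y side).
- tube_right_end (a point): Centre of the tube's right end face (board -y side).
- stop_face (a point): Centre of the flat 20 x 20 mm face of the dark steel anvil on the fixed stop block at the board's left end: on the line, at the height of the tube's axis, board y = +150 mm, looking right (board -y). The tube's left end goes against it. Axes as the board's.
- cursor (a joint): Position of the sliding cursor along the rail, m: 0 is fully open (right end); grows as it moves left (board +y) to the stop block. About 1.2 N of friction; it stays where it is left. At 0 the jaw face is 275 mm from the stop face; with the 180 mm tube nipped it reads 0.095. Starts between 0 and 0.04.
- jaw_face (a point): Centre of the flat 20 x 20 mm face of the dark steel jaw on the cursor's arm: on the line, at the height of the tube's axis, looking left (board +y) at the tube's right end. Arm and jaw reach from the rail to 12 mm on the near side of the line, so they pass clear of the tube while that lies by the rim; they are up to 38 mm above the worktop. Axes as the board's.
- thumb_plate (a point): Centre of the back (right) face of the upright aluminium thumb plate on the cursor's carriage; push it left here. 30 mm wide (board x), 8 mm thick, from 33 to 59 mm above the worktop; this point is 44 mm above it, over the rail (top at 25 mm, clamp at its right end 30 mm), 45 mm right of the jaw face. The carriage below ends flush with it; the space behind is free.
- beaker: Glass beaker, 53 mm across, 70 mm tall, standing left of the board; origin at the centre of its underside. Leave it alone.
- amber_bottle: Brown bottle with black cap, 56 mm across, 112 mm tall, standing left of the board, farther from the robot; origin at the centre of its underside. Leave it alone.
- petri_dish: Flat round dish, 60 mm across, 16 mm high, left of the board, nearer the robot; origin at the centre of its underside. Leave it alone.

How it is judged:
By the outcome, as a careful person would: the job done as asked, in the order asked, and still so for the second after the job is handed in, with the robot touching nothing.
It also fails if it takes over 51 s, if anything falls off the work surface, if the arm or the gripper's body presses on something with over 40 N, if the wrist force passes 120 N, or if a joint passes its speed limit or range.

## Robot

A 7-joint arm with a two-finger parallel gripper is mounted at the origin on a cart in front of the work surface, level with it; the furniture and walls round the work are solid. World frame = base frame: x ahead of the robot, y to its left, z up, the work surface at z = 0. Lengths are in m, angles in rad, forces in N, time in s.
With the tool pointing down it reaches from about 0.35 to 0.9 m from the base axis. Payload 19.9 kg.
Tool frame: the origin (TCP) lies on the centre line of the jaws, within the pads' length; the fingertips stand 8 mm ahead of it and the grasp point (between the pads) lies 11 mm behind it; z points along the fingers, y is the line along which they close (so a half turn about z gives the same grasp; the last joint's range is limited). The gripper opens to 94 mm and grips with 3 to 60 N. Pads are 16 mm wide; open, the fingers measure 119 mm over their backs; the gripper's body (75 mm by 177 mm) begins 78 mm behind the grasp point.
Start: joints at [-1.345, 0.417, -0.01, 1.614, 0.005, 1.111, -0.053], TCP at [0.165, 0.603, 0.184] pointing down, gripper open.
Joint ranges: [-2.81, 2.81], [-0.39, 2.02], [-1.27, 1.25], [0.06, 2.57], [-1.19, 4.33], [0.19, 2], [-2.82, 2.82]. Speed limits (rad/s): [1.89, 1.89, 2.39, 2.39, 3.01, 3.01, 3.01].

## Interface

Orientations are given as a 3x3 rotation matrix whose columns are the frame's x, y, z axes.
In Python, from workcell import monitor, camera, job gives the robot as it stands.
- The arm moves only by the tool apply_moves, never from a script. Its argument "increments" is a list of rows, each a list of 7 numbers: the shift along the world's x, y, z normalised to -1 to 1, where 1 is 0.25 m, then the turn, a rotation vector about the world's x, y, z normalised to -1 to 1, where 1 is 180 degrees, then the closure, from 0 (fully open) to 1 (shut). A call has exactly 8 rows; each row is the pose to reach, as a shift and turn from the pose commanded when the call began, turning the shorter way round; what a row does not reach only later rows make up. A row lasts 1/8 s, in which the tool goes at most 62.5 mm and 10.7 degrees, less where a joint would pass 70% of its speed; a pose out of reach is approached as far as the arm can. A call with a number of a shift or a turn outside -1 to 1 is refused whole. A call with a gripper value outside its range is refused whole. The fingers move at their own pace and stop on an object; the grip force is fixed at half the most. Time passes only in rows, so rows that repeat a pose let the fingers close, or fill a call up. It gives the time, the measured TCP pose, the force, the opening and the grip force at its end, in the units of the state.
- monitor.read_state(): the state, without advancing time (a new reading comes with each control period).
- camera(name): name is "side" or "top"; returns a dict with "img" (384x512x3 uint8, red, green, blue), "vfov" (degrees; the focal length in pixels is half the picture's height over the tangent of half this angle, whatever the lens; pixels are square), "cx", "cy" (the principal point, pixels), "T" (4x4, takes a point from camera to world coordinates). Camera axes: x right, y up, looking along -z (the intrinsics and any distortion apply to the point x, -y, -z); pixel columns grow to the right and rows downward; lengths in m; the calibration is good to about 2 mm. A picture is of the moment at which its call begins. There is no depth.
- job.job_done(): hands the job in; it is judged then, once.
The state is a dict: "time": time; "q": joint angles; "qd": joint speeds; "effort": joint torques, N m; "position": TCP position; "eef_rot": TCP orientation; "contact_force": force on the tool from outside, world axes, zero at the start; "torque": the same for the moment, N m; "gripper_width": finger opening in m; "grip_force": force on a finger pad.
Only numpy, scipy, OpenCV 4.12 (cv2) and the standard library are available. Lean on these libraries where they do the work, as an engineer would, in place of code of your own. Each camera call takes 0.05 s, during which the arm holds its last target. There are 200 camera calls.

## Working session

There is one attempt and no reset: what is moved stays moved. The work goes in short steps, Python scripts to look and compute and a tool call to move; the robot and the scene stay as the last step left them, time stands still between calls to the robot, and variables do not carry over. Pictures are saved under pics/ and viewed, at most 10 in all, crops included, and the job is handed in when it is done.

Besides the shell and the picture viewer there is one more tool, called after "Emit:" by a JSON object that holds its "name" and its "arguments", one argument or row to a line. apply_moves: Moves the arm, as the interface text tells. Its arguments: {"type":"object","properties":{"increments":{"type":"array","items":{"type":"array","items":{"type":"number","minimum":-1,"maximum":1}}}},"required":["increments"]}

```bash
mkdir -p pics; python3 - <<'E'
from workcell import monitor,camera
import cv2,numpy as np
for n in("top","side"):
    c=camera(n); cv2.imwrite(f"pics/{n}0.png",c["img"][:,:,::-1]); np.save(f"{n}0.npy",c["img"])
    print(n,{k:v for k,v in c.items() if k!="img"})
s=monitor.read_state(); print(s["time"],s["position"],s["eef_rot"],s["contact_force"],s["gripper_width"])
E
```

```text
top {'vfov': 45.18875975778922, 'cx': 258.9328514479007, 'cy': 195.9475470756419, 'T': array([[-1.09547077e-01,  9.72957026e-01, -2.03356986e-01,
         2.77018543e-01],
       [-9.93981604e-01, -1.07209710e-01,  2.25088831e-02,
         9.11692349e-02],
       [ 9.83323212e-05,  2.04598886e-01,  9.78845895e-01,
         1.24017714e+00],
       [ 0.00000000e+00,  0.00000000e+00,  0.00000000e+00,
         1.00000000e+00]])}
side {'vfov': 43.13758808341616, 'cx': 252.62033159393144, 'cy': 190.15359080696015, 'T': array([[-0.99983835, -0.00829616, -0.0159515 ,  0.49440066],
       [-0.0088072 , -0.54748061,  0.83677202,  1.06873327],
       [-0.01567513,  0.83677724,  0.54731904,  0.70719772],
       [ 0.        ,  0.        ,  0.        ,  1.        ]])}
0.1 [0.16527309 0.60241517 0.18373131] [[-9.64369828e-01  2.64557696e-01 -2.43704006e-04]
 [ 2.64557808e-01  9.64369339e-01 -9.71829225e-04]
 [-2.20842302e-05 -1.00167658e-03 -9.99999498e-01]] [ 0.70998546 -0.40741643  0.16553122] 0.09405959790046461
```

View pics/top0.png

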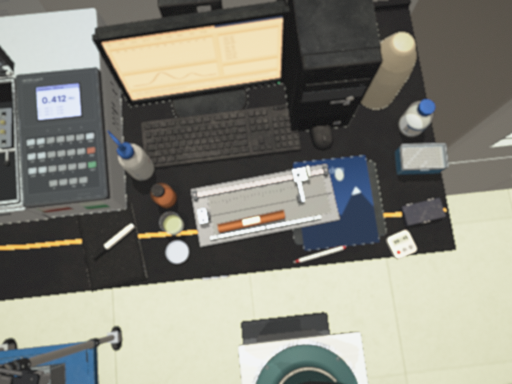

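View pics/side0.png

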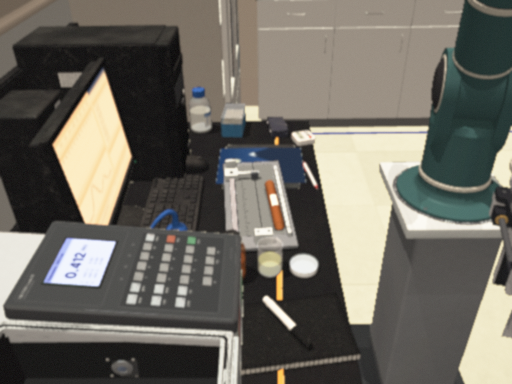

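The top view shows the board spanning about (192–340, 165–245), the tube with its label near (252,219), the cursor near (300,183), and the stop at about (203,216). I'll crop the board and measure it.

```bash
cat > h.py <<'E'
import numpy as np,cv2
from workcell import monitor,camera
def ray(c,uv):
    f=192/np.tan(np.radians(c["vfov"]/2)); uv=np.atleast_2d(uv).astype(float)
    d=np.c_[(uv[:,0]-c["cx"])/f,-(uv[:,1]-c["cy"])/f,-np.ones(len(uv))]@c["T"][:3,:3].T
    return c["T"][:3,3],d
def onz(c,uv,z):
    o,d=ray(c,uv); return (o+d*((z-o[2])/d[:,2])[:,None])[:,:2]
def proj(c,P):
    f=192/np.tan(np.radians(c["vfov"]/2)); p=(np.atleast_2d(P)-c["T"][:3,3])@c["T"][:3,:3]
    return np.c_[c["cx"]+f*p[:,0]/-p[:,2],c["cy"]-f*p[:,1]/-p[:,2]]
def rectify(c,z,x0,x1,y0,y1,s=2000):
    # top-down map of plane z: column -> -y, row -> -x
    X=np.array([[x1,y1],[x1,y0],[x0,y0],[x0,y1]]); 
    src=proj(c,np.c_[X,np.full(4,z)]).astype(np.float32)
    w,h=int((y1-y0)*s),int((x1-x0)*s)
    H=cv2.getPerspectiveTransform(src,np.float32([[0,0],[w,0],[w,h],[0,h]]))
    return cv2.warpPerspective(c["img"],H,(w,h),flags=cv2.INTER_CUBIC)
E
python3 - <<'E'
from h import *
c=camera("top")
m=cv2.inRange(cv2.cvtColor(c["img"],cv2.COLOR_RGB2HSV),(3,130,80),(18,255,255))
n,l,st,ce=cv2.connectedComponentsWithStats(m)
for i in range(1,n):
    if st[i,4]>30: print(st[i],ce[i],onz(c,ce[i],.028))
print(onz(c,[[192,190],[330,164],[340,219],[200,246]],.015))
x0,y0=onz(c,[266,205],.015)[0].round(2); print(x0,y0)
r=rectify(c,.015,x0-.13,x0+.13,y0-.2,y0+.2)
cv2.imwrite("pics/rect0.png",r[:,:,::-1]); print(x0+.13,y0+.2)
E
```

```text
[152 184  24  23 287] [165.8815331  197.33449477] [[0.55241003 0.31180458]]
[260 211  24  13 183] [271.90710383 216.75409836] [[0.46889146 0.03519525]]
[219 220  25  12 181] [230.19889503 225.84530387] [[0.45678548 0.14779088]]
[[ 0.56792093  0.24215749]
 [ 0.59942795 -0.14129917]
 [ 0.44486241 -0.14642272]
 [ 0.41384752  0.23324445]]
0.5 0.05
0.63 0.25
```

View pics/rect0.png

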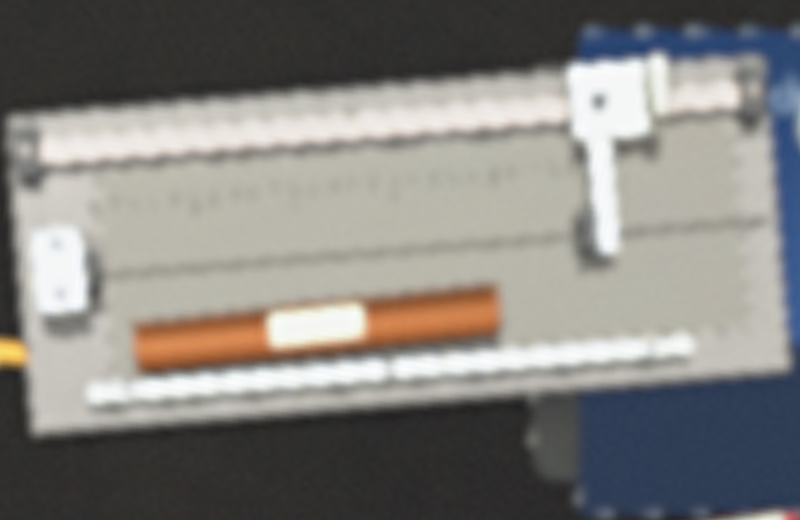

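```bash
cat > meas.py <<'E'
from h import *
O=np.array([.5058,.050]); a=.083
R=np.array([[np.cos(a),-np.sin(a)],[np.sin(a),np.cos(a)]])
def tube(c,dy=0):
    r=rectify(c,.028,.37,.63,-.15,.25)
    hsv=cv2.cvtColor(r,cv2.COLOR_RGB2HSV)
    m=cv2.inRange(hsv,(3,130,70),(18,255,255)); m[:, :60]=0
    m=cv2.morphologyEx(m,cv2.MORPH_OPEN,np.ones((7,7)))
    n,l,st,ce=cv2.connectedComponentsWithStats(m)
    keep=[i for i in range(1,n) if st[i,4]>800]
    p=np.argwhere(np.isin(l,keep))[:,::-1].astype(np.float32)
    (cx,cy),(w,h),ang=cv2.minAreaRect(p)
    cols=np.unique(p[:,0]); mid=np.array([[u,np.median(p[p[:,0]==u,1])] for u in cols[10:-10:3]])
    k,b=np.polyfit(mid[:,0],mid[:,1],1)
    ends=np.array([[cols[0],k*cols[0]+b],[cols[-1],k*cols[-1]+b]])
    W=np.c_[.63-ends[:,1]/2000,.25-ends[:,0]/2000]
    print("rect",w/2,h/2,"tube yaw",np.arctan(k),"ends world",W.round(4).tolist(),"board mm",((W-O)@R*1000).round(1).tolist())
    return W
if __name__=="__main__":
    c=camera("top"); tube(c)
    r=rectify(c,.015,.37,.63,-.15,.25); g=cv2.cvtColor(r,cv2.COLOR_RGB2GRAY).astype(float)
    P=[]
    for u in list(range(130,550,4))+list(range(640,740,4)):
        v0=248.5-.083*(u-400); lo=int(v0-14); col=g[lo:lo+28,u]; w=np.clip(np.median(col)-8-col,0,None)
        if w.sum()>5: P.append((u,lo+(w*np.arange(28)).sum()/w.sum()))
    P=np.array(P); k,b=np.polyfit(P[:,0],P[:,1],1); print("line yaw",np.arctan(-k),"x at y=.05:",.63-(k*400+b)/2000,len(P),np.std(P[:,1]-k*P[:,0]-b))
    # board outline checks: thumb plate top / jaw
    q=rectify(c,.059,.37,.63,-.15,.25)
    cv2.imwrite("pics/cur.png",cv2.resize(q[20:280,480:800,::-1],None,fx=2,fy=2))
E
python3 meas.py
```

```text
rect 21.267969131469727 177.5196990966797 tube yaw -0.10725992803003162 ends world [[0.4531, 0.18], [0.4721, 0.0035]] board mm [[-41.7, 133.9], [-37.4, -43.5]]
line yaw 0.08302006407915867 x at y=.05: 0.5045637549812314 130 0.5330048550340081
```

View pics/cur.png

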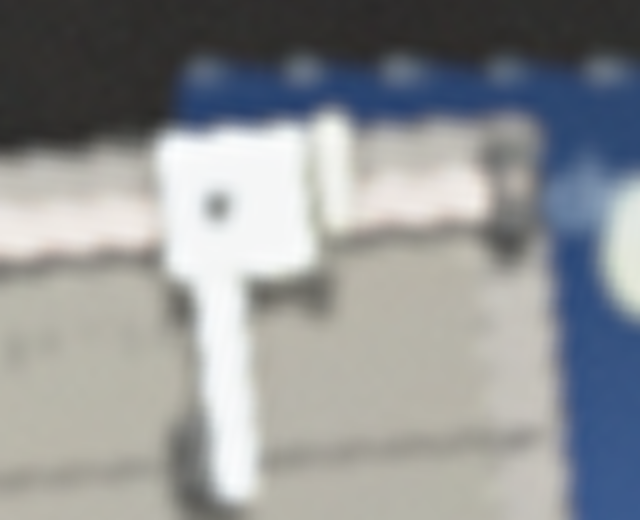

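The cursor crop puts the back face of the thumb plate at about (350,165). In board coordinates that is x≈63 mm (it should be 62) and y≈-133 mm, so the cursor is at about 0.037. The tube's axis is about 38 mm from the line and skewed about 1.4°. I'll move over now.

Emit:
{"name": "apply_moves", "arguments": {
  "increments": [
    [0.07,-0.12,0,0,0,-0.024,1],
    [0.145,-0.25,0,0,0,-0.048,1],
    [0.22,-0.38,0,0,0,-0.072,1],
    [0.29,-0.5,0,0,0,-0.096,1],
    [0.365,-0.63,0,0,0,-0.12,1],
    [0.44,-0.76,0,0,0,-0.144,1],
    [0.51,-0.88,0,0,0,-0.168,1],
    [0.58,-1,0,0,0,-0.192,1]
  ]
}}

```text
time: 1.2
position: [0.3112, 0.3512, 0.1843]
eef_rot: [[-0.641, 0.767, 0.0], [0.767, 0.641, 0.0], [0.0, 0.0, -1.0]]
contact_force: [0.0, -0.1, -0.1]
gripper_width: 0.0174
grip_force: 0.0
```

Emit:
{"name": "apply_moves", "arguments": {
  "increments": [
    [0.07,-0.12,0,0,0,-0.024,1],
    [0.145,-0.25,0,0,0,-0.048,1],
    [0.22,-0.38,0,0,0,-0.072,1],
    [0.29,-0.5,0,0,0,-0.096,1],
    [0.365,-0.63,-0.06,0,0,-0.12,1],
    [0.44,-0.76,-0.12,0,0,-0.144,1],
    [0.51,-0.88,-0.2,0,0,-0.168,1],
    [0.58,-1,-0.28,0,0,-0.192,1]
  ]
}}

```text
time: 2.2
position: [0.4561, 0.1007, 0.1138]
eef_rot: [[-0.092, 0.996, 0.001], [0.996, 0.092, 0.0], [-0.0, 0.001, -1.0]]
contact_force: [0.2, 0.9, -0.4]
gripper_width: 0.0005
grip_force: 0.0
```

```bash
sed -i 's/O=np.array(\[.5058/O=np.array([.5046/' meas.py; cat > st.py <<'E'
from workcell import monitor; import numpy as np
s=monitor.read_state(); print(s["time"],np.round(s["position"],4),np.round(s["contact_force"],2),s["gripper_width"],np.round(s["eef_rot"],4).tolist())
E
python3 st.py
```

```text
2.2 [0.4561 0.1007 0.1138] [ 0.2   0.91 -0.42] 0.00047315293973045167 [[-0.0918, 0.9958, 0.0006], [0.9958, 0.0918, 0.0], [-0.0, 0.0006, -1.0]]
```

Emit:
{"name": "apply_moves", "arguments": {
  "increments": [
    [0,-0.02,-0.04,0,0,0,1],
    [0,-0.04,-0.08,0,0,0,1],
    [0,-0.04,-0.12,0,0,0,1],
    [0,-0.04,-0.16,0,0,0,1],
    [0,-0.04,-0.2,0,0,0,1],
    [0,-0.04,-0.23,0,0,0,1],
    [0,-0.04,-0.24,0,0,0,1],
    [0,-0.04,-0.24,0,0,0,1]
  ]
}}

```text
time: 3.2
position: [0.4554, 0.0927, 0.0542]
eef_rot: [[-0.096, 0.995, -0.0], [0.995, 0.096, -0.0], [-0.0, -0.0, -1.0]]
contact_force: [-0.2, -0.3, -0.1]
gripper_width: 0.0008
grip_force: 0.0
```

```bash
python3 - <<'E'
from h import *
c=camera("side"); i=c["img"][150:260,190:350,::-1]
cv2.imwrite("pics/s1.png",cv2.resize(i,None,fx=5,fy=5,interpolation=cv2.INTER_CUBIC))
E
python3 st.py
```

```text
3.25 [0.4555 0.0927 0.0544] [-0.3  -0.34 -0.22] 0.00038678453832632063 [[-0.0964, 0.9953, 0.0], [0.9953, 0.0964, 0.0], [-0.0, 0.0, -1.0]]
```

View pics/s1.png

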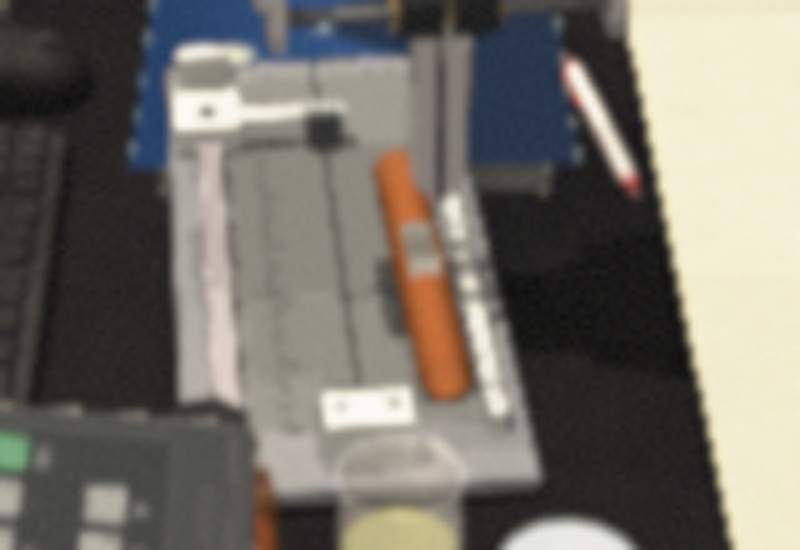

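The side view shows the closed fingers ending at about (440,190), just above the tube near its label and slightly to the rim side. Next I'll touch down gently.

Emit:
{"name": "apply_moves", "arguments": {
  "increments": [
    [0,0,-0.006,0,0,0,1],
    [0,0,-0.011,0,0,0,1],
    [0,0,-0.014,0,0,0,1],
    [0,0,-0.016,0,0,0,1],
    [0,0,-0.018,0,0,0,1],
    [0,0,-0.02,0,0,0,1],
    [0,0,-0.021,0,0,0,1],
    [0,0,-0.021,0,0,0,1]
  ]
}}

```text
time: 4.25
position: [0.4554, 0.0927, 0.049]
eef_rot: [[-0.096, 0.995, -0.0], [0.995, 0.096, -0.0], [-0.0, -0.0, -1.0]]
contact_force: [-0.2, 0.4, -0.8]
gripper_width: 0.0005
grip_force: 0.0
```

Emit:
{"name": "apply_moves", "arguments": {
  "increments": [
    [0,0,-0.001,0,0,0,1],
    [0,0,-0.002,0,0,0,1],
    [0,0,-0.002,0,0,0,1],
    [0,0,-0.003,0,0,0,1],
    [0,0,-0.003,0,0,0,1],
    [0,0,-0.004,0,0,0,1],
    [0,0,-0.004,0,0,0,1],
    [0,0,-0.004,0,0,0,1]
  ]
}}

```text
time: 5.25
position: [0.4554, 0.0927, 0.048]
eef_rot: [[-0.096, 0.995, -0.0], [0.995, 0.096, -0.0], [-0.0, -0.0, -1.0]]
contact_force: [-0.3, 0.2, 0.3]
gripper_width: 0.0005
grip_force: 0.0
```

Emit:
{"name": "apply_moves", "arguments": {
  "increments": [
    [0,0,-0.001,0,0,0,1],
    [0,0,-0.001,0,0,0,1],
    [0,0,-0.002,0,0,0,1],
    [0,0,-0.002,0,0,0,1],
    [0,0,-0.003,0,0,0,1],
    [0,0,-0.003,0,0,0,1],
    [0,0,-0.004,0,0,0,1],
    [0,0,-0.004,0,0,0,1]
  ]
}}

```text
time: 6.25
position: [0.4554, 0.0927, 0.047]
eef_rot: [[-0.096, 0.995, -0.0], [0.995, 0.096, -0.0], [-0.0, -0.0, -1.0]]
contact_force: [1.1, -0.0, 0.1]
gripper_width: 0.0004
grip_force: 0.0
```

Emit:
{"name": "apply_moves", "arguments": {
  "increments": [
    [0,0,0.012,0,0,0,1],
    [0,0,0.02,0,0,0,1],
    [0.014,0.001,0.02,0,0,0,1],
    [0.028,0.003,0.02,0,0,0,1],
    [0.028,0.003,0.016,0,0,0,1],
    [0.028,0.003,0.012,0,0,0,1],
    [0.028,0.003,0.009,0,0,0,1],
    [0.028,0.003,0.008,0,0,0,1]
  ]
}}

```text
time: 7.25
position: [0.4623, 0.0934, 0.0489]
eef_rot: [[-0.096, 0.995, -0.0], [0.995, 0.096, -0.0], [-0.0, -0.0, -1.0]]
contact_force: [0.5, 0.5, -0.2]
gripper_width: 0.0004
grip_force: 0.0
```

```bash
python3 - <<'E'
from h import *
f=[]
for n in range(3):
    c=camera("top"); s=monitor.read_state(); print(s["position"],np.round(s["contact_force"],2))
i=c["img"][150:260,180:350,::-1]
cv2.imwrite("pics/t2.png",cv2.resize(i,None,fx=4.7,fy=4.7,interpolation=cv2.INTER_CUBIC))
E
```

```text
[0.46229004 0.09345661 0.04891854] [-0.28  0.87 -1.13]
[0.46235922 0.09342678 0.04897477] [-0.2  -0.12 -0.49]
[0.46238677 0.09345236 0.04898748] [-0.28 -0.11  0.77]
```

View pics/t2.png

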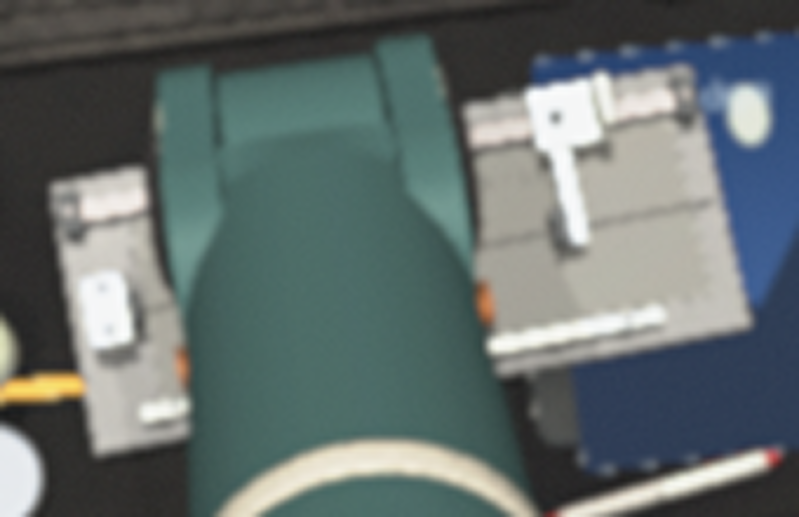

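The arm hides the middle of the tube, but its ends still show at (183,362) and (485,303), where they were. I'll feel for contact from here.

Emit:
{"name": "apply_moves", "arguments": {
  "increments": [
    [0,0,-0.001,0,0,0,1],
    [0,0,-0.002,0,0,0,1],
    [0,0,-0.003,0,0,0,1],
    [0,0,-0.004,0,0,0,1],
    [0,0,-0.005,0,0,0,1],
    [0,0,-0.006,0,0,0,1],
    [0,0,-0.006,0,0,0,1],
    [0,0,-0.006,0,0,0,1]
  ]
}}

```text
time: 8.4
position: [0.4624, 0.0934, 0.0475]
eef_rot: [[-0.097, 0.995, -0.0], [0.995, 0.097, -0.0], [-0.0, -0.0, -1.0]]
contact_force: [-0.5, 0.4, 0.8]
gripper_width: 0.0006
grip_force: 0.0
```

```bash
cat > f.py <<'E'
from h import *
F=[];Z=[]
for n in range(4):
    c=camera("side"); s=monitor.read_state(); F.append(s["contact_force"]);Z.append(s["position"])
print(s["time"],np.mean(F,0).round(2),np.mean(Z,0).round(5))
m=cv2.inRange(cv2.cvtColor(c["img"],cv2.COLOR_RGB2HSV),(3,150,80),(18,255,255)); m[:175]=0; m[235:]=0;m[:,:255]=0;m[:,310:]=0
p=np.argwhere(m); print("side tube centroid v,u",p.mean(0).round(2),len(p))
for r in (190,200,210,220,226):
    q=p[p[:,0]==r,1]
    if len(q):
        # silhouette mid at row -> world at z=.028, board mm
        w=onz(c,[[(q.min()+q.max())/2,r]],.028)[0]; a=.083
        d=w-[.5046,.05]; print(r,q.min(),q.max(),"board mm",round(1e3*(d[0]*np.cos(a)+d[1]*np.sin(a)),1),round(1e3*(-d[0]*np.sin(a)+d[1]*np.cos(a)),1))
E
python3 f.py
```

```text
8.6 [-0.1   0.03  0.14] [0.46238 0.09345 0.04748]
side tube centroid v,u [211.88 275.08] 266
190 267 269 board mm -31.2 -17.3
200 269 269 board mm -29.1 28.0
210 271 279 board mm -39.1 71.7
220 274 282 board mm -41.6 112.2
226 275 283 board mm -41.2 135.3
```

Emit:
{"name": "apply_moves", "arguments": {
  "increments": [
    [0,0,-0.001,0,0,0,1],
    [0,0,-0.001,0,0,0,1],
    [0,0,-0.002,0,0,0,1],
    [0,0,-0.002,0,0,0,1],
    [0,0,-0.003,0,0,0,1],
    [0,0,-0.003,0,0,0,1],
    [0,0,-0.004,0,0,0,1],
    [0,0,-0.004,0,0,0,1]
  ]
}}

```text
time: 9.6
position: [0.4624, 0.0935, 0.0465]
eef_rot: [[-0.097, 0.995, -0.0], [0.995, 0.097, -0.0], [-0.0, -0.0, -1.0]]
contact_force: [-0.1, 0.4, -0.4]
gripper_width: 0.0002
grip_force: 0.0
```

```bash
python3 f.py
```

```text
9.8 [ 0.02  0.41 -0.27] [0.46236 0.09345 0.04647]
side tube centroid v,u [212.17 275.17] 265
190 267 269 board mm -31.2 -17.3
200 269 269 board mm -29.1 28.0
210 271 279 board mm -39.1 71.7
220 273 282 board mm -40.4 112.1
226 275 283 board mm -41.2 135.3
```

```bash
python3 - <<'E'
from h import *
c=camera("side"); i=c["img"][165:240,235:315,::-1]
cv2.imwrite("pics/s3.png",cv2.resize(i,None,fx=8,fy=8,interpolation=cv2.INTER_CUBIC))
s=monitor.read_state()
for dz in (.008,):
    P=s["position"]-[0,0,dz]; print(proj(c,[P,P+[.0125,0,0],P-[.0125,0,0],P+[0,.008,0]]).round(1).tolist(), proj(c,[[.4626,.0918,.041],[.4626,.0918,.028]]).round(1).tolist())
E
```

```text
[[273.6, 200.6], [268.5, 200.6], [278.8, 200.5], [273.7, 202.5]] [[273.5, 199.3], [273.5, 203.7]]
```

View pics/s3.png

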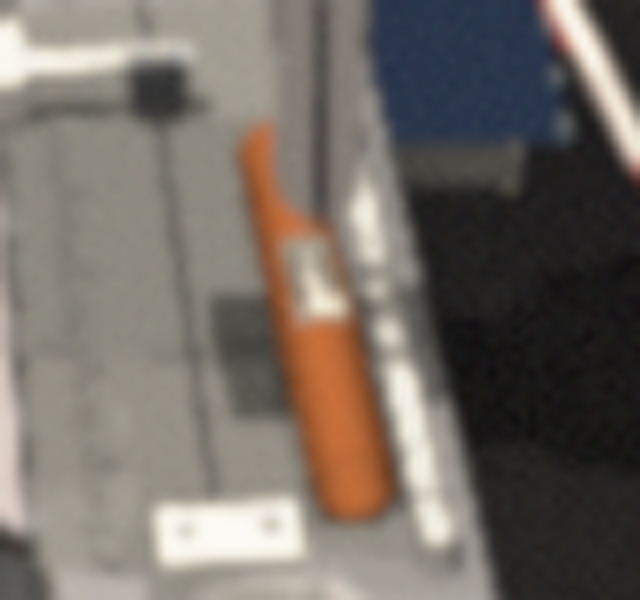

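The fingertips' lower edge is at crop (285–330, 210–225), which is about image v≈192. A tip at its nominal height would project to v≈201. The label is also in full view, so the closed tips seem to sit about 20–25 mm above the tube, higher than the nominal geometry says. I'll keep going down gently in stages.

Emit:
{"name": "apply_moves", "arguments": {
  "increments": [
    [0,0,-0.005,0,0,0,1],
    [0,0,-0.01,0,0,0,1],
    [0,0,-0.015,0,0,0,1],
    [0,0,-0.02,0,0,0,1],
    [0,0,-0.025,0,0,0,1],
    [0,0,-0.03,0,0,0,1],
    [0,0,-0.032,0,0,0,1],
    [0,0,-0.032,0,0,0,1]
  ]
}}

```text
time: 10.85
position: [0.4624, 0.0934, 0.0385]
eef_rot: [[-0.096, 0.995, -0.0], [0.995, 0.096, -0.0], [-0.0, -0.0, -1.0]]
contact_force: [-0.3, 0.1, -0.0]
gripper_width: 0.0005
grip_force: 0.0
```

```bash
python3 f.py;python3 - <<'E'
from h import *
c=camera("side"); i=c["img"][165:240,235:315,::-1]
cv2.imwrite("pics/s4.png",cv2.resize(i,None,fx=8,fy=8,interpolation=cv2.INTER_CUBIC))
E
```

```text
11.05 [0.23 0.   0.41] [0.46239 0.09346 0.0385 ]
side tube centroid v,u [213.   275.38] 255
190 267 268 board mm -30.0 -17.4
200 269 269 board mm -29.1 28.0
210 271 279 board mm -39.1 71.7
220 274 282 board mm -41.6 112.2
226 275 283 board mm -41.2 135.3
```

View pics/s4.png

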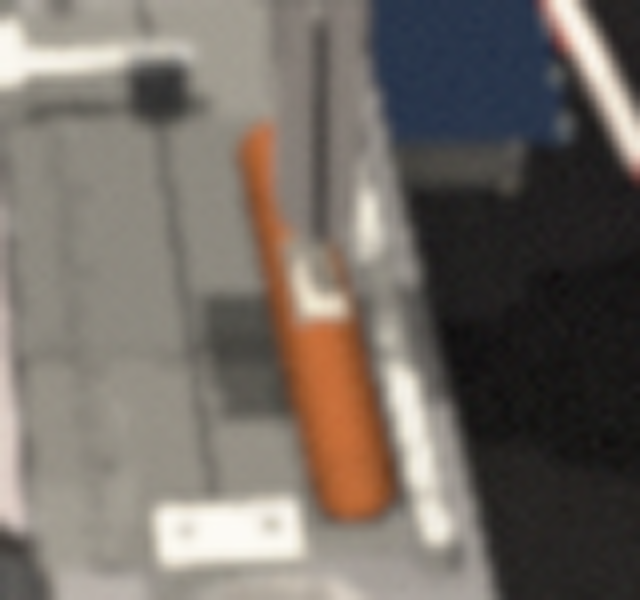

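The fingertips have come down to about (310,240), and their shadow falls on the label at (320,275). They are still clear of the tube, so I'll go on down.

Emit:
{"name": "apply_moves", "arguments": {
  "increments": [
    [0,0,-0.006,0,0,0,1],
    [0,0,-0.012,0,0,0,1],
    [0,0,-0.018,0,0,0,1],
    [0,0,-0.022,0,0,0,1],
    [0,0,-0.026,0,0,0,1],
    [0,0,-0.03,0,0,0,1],
    [0,0,-0.034,0,0,0,1],
    [0,0,-0.036,0,0,0,1]
  ]
}}

```text
time: 12.1
position: [0.4623, 0.0934, 0.0294]
eef_rot: [[-0.097, 0.995, -0.0], [0.995, 0.097, -0.0], [-0.0, -0.0, -1.0]]
contact_force: [0.7, 0.0, -0.6]
gripper_width: 0.0008
grip_force: 0.0
```

```bash
python3 f.py | head -2
```

```text
12.3 [ 0.26  0.13 -0.11] [0.46238 0.09344 0.02945]
side tube centroid v,u [213.79 275.7 ] 243
```

Emit:
{"name": "apply_moves", "arguments": {
  "increments": [
    [0,0,-0.003,0,0,0,1],
    [0,0,-0.006,0,0,0,1],
    [0,0,-0.009,0,0,0,1],
    [0,0,-0.011,0,0,0,1],
    [0,0,-0.013,0,0,0,1],
    [0,0,-0.015,0,0,0,1],
    [0,0,-0.017,0,0,0,1],
    [0,0,-0.018,0,0,0,1]
  ]
}}

```text
time: 13.3
position: [0.4624, 0.0934, 0.025]
eef_rot: [[-0.096, 0.995, -0.0], [0.995, 0.096, -0.0], [-0.0, -0.0, -1.0]]
contact_force: [-0.0, -0.6, -1.1]
gripper_width: 0.0004
grip_force: 0.0
```

```bash
python3 f.py|head -2; python3 - <<'E'
from h import *
c=camera("side"); i=c["img"][165:240,235:315,::-1]
cv2.imwrite("pics/s5.png",cv2.resize(i,None,fx=8,fy=8,interpolation=cv2.INTER_CUBIC))
E
```

```text
13.5 [ 0.12 -0.    0.34] [0.46236 0.09345 0.02496]
side tube centroid v,u [213.83 275.71] 243
```

View pics/s5.png

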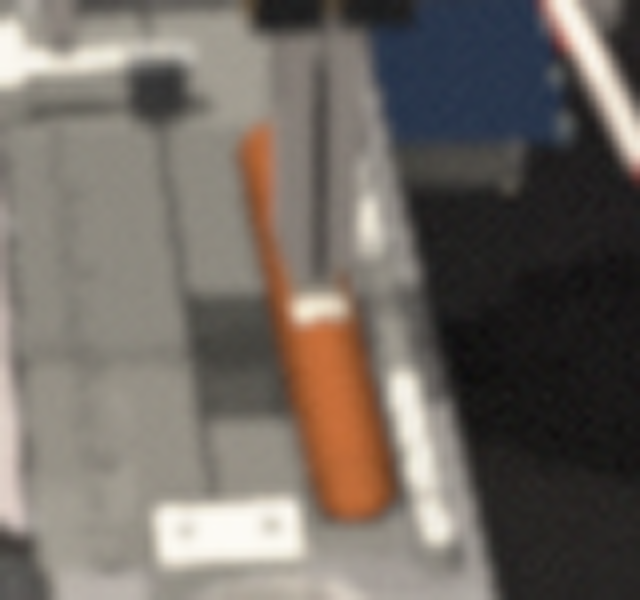

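The fingertips are now at about (315,288), v≈201, roughly 2 mm above the tube. I'll creep down from here.

Emit:
{"name": "apply_moves", "arguments": {
  "increments": [
    [0,0,-0.001,0,0,0,1],
    [0,0,-0.002,0,0,0,1],
    [0,0,-0.003,0,0,0,1],
    [0,0,-0.004,0,0,0,1],
    [0,0,-0.005,0,0,0,1],
    [0,0,-0.005,0,0,0,1],
    [0,0,-0.006,0,0,0,1],
    [0,0,-0.006,0,0,0,1]
  ]
}}

```text
time: 14.55
position: [0.4624, 0.0935, 0.0235]
eef_rot: [[-0.096, 0.995, -0.0], [0.995, 0.096, -0.0], [-0.0, -0.0, -1.0]]
contact_force: [-0.4, 0.3, -0.1]
gripper_width: 0.0003
grip_force: 0.0
```

```bash
python3 f.py|head -2
```

```text
14.75 [ 0.08 -0.13  0.15] [0.46237 0.09347 0.02348]
side tube centroid v,u [214.06 275.8 ] 240
```

Emit:
{"name": "apply_moves", "arguments": {
  "increments": [
    [0,0,-0.001,0,0,0,1],
    [0,0,-0.002,0,0,0,1],
    [0,0,-0.003,0,0,0,1],
    [0,0,-0.004,0,0,0,1],
    [0,0,-0.005,0,0,0,1],
    [0,0,-0.005,0,0,0,1],
    [0,0,-0.005,0,0,0,1],
    [0,0,-0.005,0,0,0,1]
  ]
}}

```text
time: 15.75
position: [0.4624, 0.0935, 0.0222]
eef_rot: [[-0.096, 0.995, -0.0], [0.995, 0.096, -0.0], [-0.0, -0.0, -1.0]]
contact_force: [0.5, -0.5, -0.1]
gripper_width: 0.0004
grip_force: 0.0
```

```bash
python3 f.py|head -2
```

```text
15.95 [ 0.3  -0.61  0.18] [0.46236 0.09346 0.02223]
side tube centroid v,u [214.13 275.87] 239
```

Emit:
{"name": "apply_moves", "arguments": {
  "increments": [
    [0,0,-0.001,0,0,0,1],
    [0,0,-0.002,0,0,0,1],
    [0,0,-0.003,0,0,0,1],
    [0,0,-0.004,0,0,0,1],
    [0,0,-0.005,0,0,0,1],
    [0,0,-0.005,0,0,0,1],
    [0,0,-0.005,0,0,0,1],
    [0,0,-0.005,0,0,0,1]
  ]
}}

```text
time: 16.95
position: [0.4623, 0.0934, 0.021]
eef_rot: [[-0.096, 0.995, -0.0], [0.995, 0.096, -0.0], [-0.0, -0.0, -1.0]]
contact_force: [0.3, 0.2, -0.5]
gripper_width: 0.0003
grip_force: 0.0
```

```bash
python3 f.py|head -2
```

```text
17.15 [-0.06  0.21 -0.09] [0.46237 0.09346 0.02098]
side tube centroid v,u [214.16 275.86] 237
```

Emit:
{"name": "apply_moves", "arguments": {
  "increments": [
    [0,0,-0.001,0,0,0,1],
    [0,0,-0.002,0,0,0,1],
    [0,0,-0.003,0,0,0,1],
    [0,0,-0.004,0,0,0,1],
    [0,0,-0.005,0,0,0,1],
    [0,0,-0.006,0,0,0,1],
    [0,0,-0.006,0,0,0,1],
    [0,0,-0.006,0,0,0,1]
  ]
}}

```text
time: 18.15
position: [0.4631, 0.0936, 0.0199]
eef_rot: [[-0.096, 0.995, 0.001], [0.995, 0.096, 0.0], [0.0, 0.001, -1.0]]
contact_force: [-0.1, -0.6, 9.4]
gripper_width: 0.0005
grip_force: 4.6
```

```bash
python3 f.py|head -2
```

```text
18.35 [ 0.04 -0.47  9.41] [0.46305 0.09353 0.01993]
side tube centroid v,u [214.11 275.73] 239
```

Contact is at a commanded TCP height of about 0.0203, but 9 N is more than I want. I'll ease off to a few newtons and begin the first rolling stroke.

Emit:
{"name": "apply_moves", "arguments": {
  "increments": [
    [0,0,0.002,0,0,0,1],
    [0.008,0.001,0.002,0,0,0,1],
    [0.018,0.002,0.002,0,0,0,1],
    [0.028,0.003,0.002,0,0,0,1],
    [0.038,0.004,0.002,0,0,0,1],
    [0.048,0.005,0.002,0,0,0,1],
    [0.055,0.006,0.002,0,0,0,1],
    [0.06,0.0065,0.002,0,0,0,1]
  ]
}}

```text
time: 19.35
position: [0.4774, 0.0951, 0.0199]
eef_rot: [[-0.097, 0.995, -0.0], [0.995, 0.097, -0.0], [-0.0, -0.0, -1.0]]
contact_force: [-1.0, -0.7, -0.7]
gripper_width: 0.0004
grip_force: 0.0
```

```bash
python3 f.py
```

```text
19.55 [-0.08  0.41 -0.08] [0.4774  0.09505 0.01993]
side tube centroid v,u [216.21 274.48] 219
200 274 275 board mm -42.7 29.3
210 269 277 board mm -34.3 71.3
220 271 279 board mm -34.6 111.6
226 273 280 board mm -35.5 134.7
```

Emit:
{"name": "apply_moves", "arguments": {
  "increments": [
    [0,0,0.012,0,0,0,1],
    [-0.03,-0.003,0.016,0,0,0,1],
    [-0.059,-0.006,0.016,0,0,0,1],
    [-0.059,-0.006,0.011,0,0,0,1],
    [-0.059,-0.006,0.006,0,0,0,1],
    [-0.059,-0.006,0.003,0,0,0,1],
    [-0.059,-0.006,0.001,0,0,0,1],
    [-0.059,-0.006,0,0,0,0,1]
  ]
}}

```text
time: 20.55
position: [0.4626, 0.0935, 0.0199]
eef_rot: [[-0.096, 0.995, -0.0], [0.995, 0.096, -0.0], [-0.0, -0.0, -1.0]]
contact_force: [0.1, -1.2, 0.1]
gripper_width: 0.0007
grip_force: 0.0
```

```bash
python3 f.py
```

```text
20.75 [-0.07 -0.08  0.44] [0.46265 0.09357 0.01995]
side tube centroid v,u [211.11 272.76] 268
190 264 267 board mm -24.9 -17.9
210 268 277 board mm -33.2 71.1
220 271 279 board mm -34.6 111.6
226 273 280 board mm -35.5 134.7
```

Emit:
{"name": "apply_moves", "arguments": {
  "increments": [
    [0,0,0.002,0,0,0,1],
    [0.006,0.001,0.003,0,0,0,1],
    [0.012,0.001,0.003,0,0,0,1],
    [0.012,0.001,0.001,0,0,0,1],
    [0.012,0.001,0,0,0,0,1],
    [0.012,0.001,0,0,0,0,1],
    [0.012,0.001,-0.001,0,0,0,1],
    [0.012,0.001,-0.001,0,0,0,1]
  ]
}}

```text
time: 21.75
position: [0.4659, 0.0939, 0.0199]
eef_rot: [[-0.096, 0.995, 0.0], [0.995, 0.096, 0.0], [0.0, 0.0, -1.0]]
contact_force: [-0.4, 0.1, 6.1]
gripper_width: 0.0002
grip_force: 2.8
```

Emit:
{"name": "apply_moves", "arguments": {
  "increments": [
    [0.006,0.001,0.0005,0,0,0,1],
    [0.015,0.002,0.0005,0,0,0,1],
    [0.025,0.003,0.0005,0,0,0,1],
    [0.035,0.004,0.0005,0,0,0,1],
    [0.045,0.005,0.0005,0,0,0,1],
    [0.054,0.0055,0.0005,0,0,0,1],
    [0.06,0.006,0.0005,0,0,0,1],
    [0.06,0.006,0.0005,0,0,0,1]
  ]
}}

```text
time: 22.75
position: [0.4807, 0.0954, 0.0198]
eef_rot: [[-0.097, 0.995, 0.0], [0.995, 0.097, 0.0], [0.0, 0.0, -1.0]]
contact_force: [0.3, 0.5, 4.3]
gripper_width: 0.0003
grip_force: 1.8
```

```bash
python3 f.py
```

```text
22.95 [0.23 1.1  3.27] [0.48061 0.09541 0.01986]
side tube centroid v,u [215.45 271.17] 222
210 265 274 board mm -26.0 70.5
220 268 276 board mm -27.7 110.9
226 272 277 board mm -30.9 134.3
```

The tube rolled about 7.4 mm for 15 mm of finger travel, at 3–4 N, which is the expected ratio. I'll reset and repeat.

Emit:
{"name": "apply_moves", "arguments": {
  "increments": [
    [0,0,0.006,0,0,0,1],
    [-0.018,-0.002,0.01,0,0,0,1],
    [-0.035,-0.004,0.01,0,0,0,1],
    [-0.035,-0.004,0.006,0,0,0,1],
    [-0.035,-0.004,0.003,0,0,0,1],
    [-0.035,-0.004,0.001,0,0,0,1],
    [-0.035,-0.004,0,0,0,0,1],
    [-0.035,-0.004,0,0,0,0,1]
  ]
}}

```text
time: 23.95
position: [0.472, 0.0943, 0.0199]
eef_rot: [[-0.096, 0.995, 0.0], [0.995, 0.096, -0.0], [-0.0, 0.0, -1.0]]
contact_force: [-0.4, 0.3, 2.1]
gripper_width: 0.0004
grip_force: 0.9
```

Emit:
{"name": "apply_moves", "arguments": {
  "increments": [
    [0.006,0.001,0,0,0,0,1],
    [0.016,0.002,0,0,0,0,1],
    [0.027,0.003,0,0,0,0,1],
    [0.038,0.004,0,0,0,0,1],
    [0.05,0.005,0,0,0,0,1],
    [0.06,0.006,0,0,0,0,1],
    [0.07,0.007,0,0,0,0,1],
    [0.07,0.007,0,0,0,0,1]
  ]
}}

```text
time: 24.95
position: [0.4895, 0.0962, 0.0198]
eef_rot: [[-0.097, 0.995, -0.0], [0.995, 0.097, 0.0], [0.0, -0.0, -1.0]]
contact_force: [0.1, 1.9, 4.1]
gripper_width: 0.0005
grip_force: 1.9
```

```bash
python3 f.py
```

```text
25.15 [0.53 1.09 3.72] [0.48936 0.09616 0.01985]
side tube centroid v,u [214.24 267.05] 216
210 262 270 board mm -17.6 69.6
220 264 272 board mm -18.4 110.0
226 272 273 board mm -26.3 133.9
```

Emit:
{"name": "apply_moves", "arguments": {
  "increments": [
    [0,0,0.006,0,0,0,1],
    [-0.018,-0.002,0.01,0,0,0,1],
    [-0.035,-0.004,0.01,0,0,0,1],
    [-0.035,-0.004,0.006,0,0,0,1],
    [-0.035,-0.004,0.003,0,0,0,1],
    [-0.035,-0.004,0.001,0,0,0,1],
    [-0.035,-0.004,0,0,0,0,1],
    [-0.035,-0.004,0,0,0,0,1]
  ]
}}

```text
time: 26.15
position: [0.4807, 0.0951, 0.0199]
eef_rot: [[-0.096, 0.995, 0.0], [0.995, 0.096, -0.0], [-0.0, 0.0, -1.0]]
contact_force: [0.6, 0.4, 1.6]
gripper_width: 0.0003
grip_force: 0.9
```

Emit:
{"name": "apply_moves", "arguments": {
  "increments": [
    [0.006,0.001,0,0,0,0,1],
    [0.016,0.002,0,0,0,0,1],
    [0.027,0.003,0,0,0,0,1],
    [0.038,0.004,0,0,0,0,1],
    [0.05,0.005,0,0,0,0,1],
    [0.06,0.006,0,0,0,0,1],
    [0.07,0.007,0,0,0,0,1],
    [0.07,0.007,0,0,0,0,1]
  ]
}}

```text
time: 27.15
position: [0.4983, 0.0969, 0.0198]
eef_rot: [[-0.097, 0.995, -0.0], [0.995, 0.097, 0.0], [0.0, -0.0, -1.0]]
contact_force: [-0.3, 0.3, 3.1]
gripper_width: 0.0001
grip_force: 1.9
```

Emit:
{"name": "apply_moves", "arguments": {
  "increments": [
    [0,0,0.006,0,0,0,1],
    [-0.018,-0.002,0.01,0,0,0,1],
    [-0.035,-0.004,0.01,0,0,0,1],
    [-0.035,-0.004,0.006,0,0,0,1],
    [-0.035,-0.004,0.003,0,0,0,1],
    [-0.035,-0.004,0.001,0,0,0,1],
    [-0.035,-0.004,0,0,0,0,1],
    [-0.035,-0.004,0,0,0,0,1]
  ]
}}

```text
time: 28.15
position: [0.4895, 0.0958, 0.0199]
eef_rot: [[-0.096, 0.995, 0.0], [0.995, 0.096, -0.0], [-0.0, 0.0, -1.0]]
contact_force: [-0.2, 0.2, 2.0]
gripper_width: 0.0008
grip_force: 0.9
```

```bash
python3 f.py; python3 - <<'E'
from h import *
c=camera("side"); g=cv2.cvtColor(c["img"],cv2.COLOR_RGB2GRAY).astype(float)
# line rows: dark minimum near projected line
a=.083
for by in (80,100,120,135):
    w=np.array([.5046-np.sin(a)*by/1e3,.05+np.cos(a)*by/1e3,.015]); u,v=proj(c,w)[0]; r=int(round(v)); k=np.arange(int(u)-7,int(u)+8); print(by,round(u,1),r,g[r,k].astype(int).tolist())
E
```

```text
28.35 [ 0.07 -0.68  2.23] [0.48946 0.09583 0.01989]
side tube centroid v,u [210.54 261.96] 261
190 255 256 board mm 0.6 -20.4
200 256 257 board mm 1.7 25.0
210 258 267 board mm -9.2 68.8
220 260 269 board mm -10.2 109.2
80 259.1 217 [102, 112, 116, 119, 114, 104, 91, 91, 103, 116, 127, 130, 128, 126, 118]
100 259.8 222 [145, 144, 145, 145, 145, 141, 127, 109, 99, 105, 117, 125, 127, 126, 123]
120 260.6 227 [147, 152, 161, 164, 158, 151, 145, 142, 143, 152, 165, 167, 175, 183, 187]
135 261.1 231 [199, 239, 242, 227, 220, 237, 248, 250, 251, 250, 250, 250, 248, 239, 225]
```

The line in the side view agrees with the top-camera estimate. The tube's middle is still about 8.2 mm short, so this is the last stroke: 16.3 mm of finger travel, then a lift.

Emit:
{"name": "apply_moves", "arguments": {
  "increments": [
    [0.006,0.001,0,0,0,0,1],
    [0.016,0.002,0,0,0,0,1],
    [0.027,0.003,0,0,0,0,1],
    [0.038,0.004,0,0,0,0,1],
    [0.05,0.005,0,0,0,0,1],
    [0.06,0.006,0,0,0,0,1],
    [0.065,0.0065,0,0,0,0,1],
    [0.065,0.0065,0,0,0,0,1]
  ]
}}

```text
time: 29.4
position: [0.5058, 0.0976, 0.0199]
eef_rot: [[-0.097, 0.995, 0.0], [0.995, 0.097, 0.0], [0.0, 0.0, -1.0]]
contact_force: [0.4, 0.7, 5.1]
gripper_width: 0.0004
grip_force: 2.4
```

Emit:
{"name": "apply_moves", "arguments": {
  "increments": [
    [0,0,0.02,0,0,0,1],
    [0,0,0.06,0,0,0,1],
    [0,0,0.12,0,0,0,1],
    [0.06,-0.15,0.18,0,0,0,1],
    [0.12,-0.32,0.2,0,0,0,1],
    [0.18,-0.5,0.2,0,0,0,1],
    [0.24,-0.68,0.2,0,0,0,1],
    [0.28,-0.85,0.2,0,0,0,1]
  ]
}}

```text
time: 30.4
position: [0.5762, -0.1167, 0.071]
eef_rot: [[-0.096, 0.995, 0.001], [0.995, 0.096, -0.0], [-0.0, 0.001, -1.0]]
contact_force: [0.3, 1.0, 0.3]
gripper_width: 0.0005
grip_force: 0.0
```

```bash
python3 f.py; python3 - <<'E'
from meas import *
c=camera("top"); tube(c)
r=rectify(c,.028,.37,.63,-.2,.25); cv2.imwrite("pics/t6.png",cv2.resize(r,(780,450))[:,:,::-1])
E
```

```text
30.6 [-1.3  -0.88  0.02] [ 0.57588 -0.11922  0.07097]
side tube centroid v,u [207.46 258.97] 316
190 255 259 board mm -3.3 -20.0
200 255 261 board mm -2.0 25.4
210 255 263 board mm -0.9 68.0
220 257 265 board mm -2.1 108.5
226 258 262 board mm 2.2 131.1
rect 21.446247100830078 178.34994506835938 tube yaw -0.10824147094981068 ends world [[0.4921, 0.1845], [0.5113, 0.007]] board mm [[-1.3, 135.1], [3.2, -43.4]]
```

View pics/t6.png

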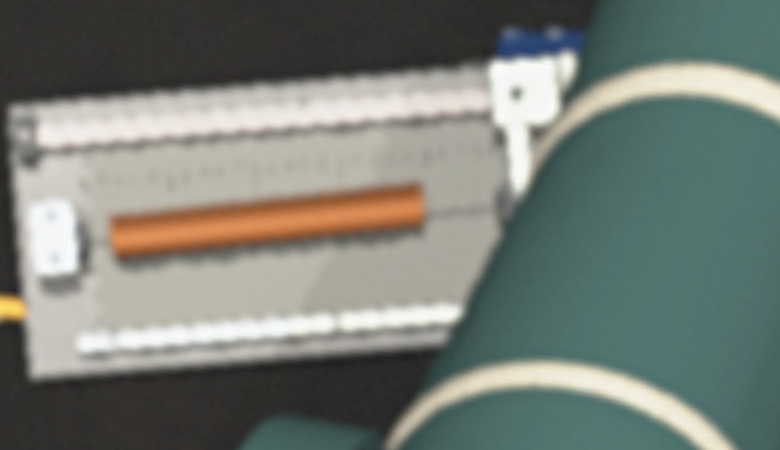

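The tube's label has rolled out of sight and its axis lies over the line, running from (110,238) to (425,205). Its middle is about 1 mm off the line, with the original 1.4° skew that the jaw faces should square up. Next I'll lower the fingertip behind the thumb plate.

Emit:
{"name": "apply_moves", "arguments": {
  "increments": [
    [0.01,0.02,-0.02,0,0,0,1],
    [0.016,0.036,-0.05,0,0,0,1],
    [0.016,0.036,-0.09,0,0,0,1],
    [0.016,0.036,-0.13,0,0,0,1],
    [0.016,0.036,-0.16,0,0,0,1],
    [0.016,0.036,-0.185,0,0,0,1],
    [0.016,0.036,-0.198,0,0,0,1],
    [0.016,0.036,-0.198,0,0,0,1]
  ]
}}

```text
time: 31.65
position: [0.5796, -0.1061, 0.0202]
eef_rot: [[-0.096, 0.995, -0.0], [0.995, 0.096, -0.0], [-0.0, -0.0, -1.0]]
contact_force: [0.2, 0.7, 0.9]
gripper_width: 0.0002
grip_force: 0.0
```

```bash
python3 - <<'E'
from h import *
F=[]
for n in range(3):
    c=camera("side"); s=monitor.read_state(); F.append(s["contact_force"])
P=s["position"]; d=P[:2]-[.5046,.05]; a=.083
print(s["time"],P.round(4),np.mean(F,0).round(2),"board",1e3*(d[0]*np.cos(a)+d[1]*np.sin(a)),1e3*(-d[0]*np.sin(a)+d[1]*np.cos(a)))
i=c["img"][150:225,205:305,::-1]
cv2.imwrite("pics/s7.png",cv2.resize(i,None,fx=8,fy=8,interpolation=cv2.INTER_CUBIC))
E
```

```text
31.8 [ 0.5798 -0.1061  0.0206] [-0.26 -0.46 -0.21] board 62.00702549784144 -161.7751848355949
```

View pics/s7.png

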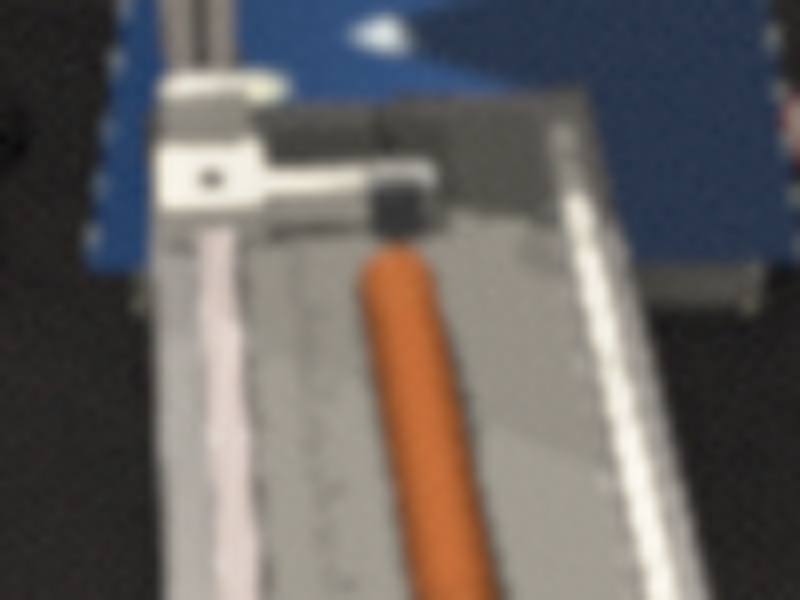

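The fingertip stands behind the thumb plate at board (62, -162), and the jaw at about (400,205) faces the tube end at (398,250). I'll push along board +y.

Emit:
{"name": "apply_moves", "arguments": {
  "increments": [
    [-0.002,0.025,0,0,0,0,1],
    [-0.005,0.06,0,0,0,0,1],
    [-0.008,0.095,0,0,0,0,1],
    [-0.011,0.13,0,0,0,0,1],
    [-0.014,0.165,0,0,0,0,1],
    [-0.017,0.2,0,0,0,0,1],
    [-0.019,0.225,0,0,0,0,1],
    [-0.02,0.235,0,0,0,0,1]
  ]
}}

```text
time: 32.8
position: [0.5746, -0.0468, 0.0204]
eef_rot: [[-0.097, 0.995, -0.0], [0.995, 0.097, 0.0], [0.0, -0.0, -1.0]]
contact_force: [0.6, -2.0, -0.0]
gripper_width: 0.0006
grip_force: 0.6
```

Emit:
{"name": "apply_moves", "arguments": {
  "increments": [
    [0,0.006,0,0,0,0,1],
    [-0.001,0.013,0,0,0,0,1],
    [-0.002,0.02,0,0,0,0,1],
    [-0.002,0.027,0,0,0,0,1],
    [-0.003,0.034,0,0,0,0,1],
    [-0.003,0.041,0,0,0,0,1],
    [-0.004,0.048,0,0,0,0,1],
    [-0.004,0.052,0,0,0,0,1]
  ]
}}

```text
time: 33.8
position: [0.5736, -0.0342, 0.0203]
eef_rot: [[-0.097, 0.995, -0.0], [0.995, 0.097, -0.0], [-0.0, -0.0, -1.0]]
contact_force: [0.6, -2.0, 0.2]
gripper_width: 0.0006
grip_force: 0.9
```

```bash
cat > g.py <<'E'
from meas import *
F=[]
for n in range(3):
    c=camera("top"); s=monitor.read_state(); F.append(s["contact_force"])
P=s["position"]; d=P[:2]-O
print(s["time"],P.round(4),np.mean(F,0).round(2),"board",(d@R*1e3).round(2)); tube(c)
E
python3 g.py; python3 f.py
```

```text
33.95 [ 0.5735 -0.0341  0.0203] [ 0.14 -0.99  1.06] board [ 61.71 -89.51]
rect 21.56511688232422 135.45997619628906 tube yaw -0.09911374069493176 ends world [[0.4931, 0.195], [0.5064, 0.0615]] board mm [[0.6, 145.5], [2.7, 11.3]]
34.15 [0.44 0.22 0.19] [ 0.57352 -0.03413  0.02029]
side tube centroid v,u [207.87 258.62] 304
190 255 259 board mm -3.3 -20.0
200 255 261 board mm -2.0 25.4
210 255 262 board mm 0.3 67.9
220 256 264 board mm 0.2 108.2
226 257 261 board mm 4.5 130.9
```

Emit:
{"name": "apply_moves", "arguments": {
  "increments": [
    [0,0.003,0,0,0,0,1],
    [0,0.006,0,0,0,0,1],
    [0,0.009,0,0,0,0,1],
    [-0.001,0.012,0,0,0,0,1],
    [-0.001,0.015,0,0,0,0,1],
    [-0.001,0.017,0,0,0,0,1],
    [-0.001,0.019,0,0,0,0,1],
    [-0.001,0.02,0,0,0,0,1]
  ]
}}

```text
time: 35.15
position: [0.5733, -0.0297, 0.0203]
eef_rot: [[-0.096, 0.995, -0.0], [0.995, 0.096, -0.0], [-0.0, -0.0, -1.0]]
contact_force: [-1.4, -5.9, -0.4]
gripper_width: 0.0006
grip_force: 2.4
```

```bash
python3 g.py
```

```text
35.3 [ 0.5733 -0.0297  0.0203] [-1.39 -4.49 -0.84] board [ 61.81 -85.09]
rect 21.592775344848633 135.2151336669922 tube yaw -0.09518051466012234 ends world [[0.4935, 0.2], [0.5063, 0.066]] board mm [[1.4, 150.4], [3.0, 15.8]]
```

Emit:
{"name": "apply_moves", "arguments": {
  "increments": [
    [0,0.001,0,0,0,0,1],
    [0,0.001,0,0,0,0,1],
    [0,0.002,0,0,0,0,1],
    [0,0.002,0,0,0,0,1],
    [0,0.003,0,0,0,0,1],
    [0,0.003,0,0,0,0,1],
    [0,0.003,0,0,0,0,1],
    [0,0.003,0,0,0,0,1]
  ]
}}

```text
time: 36.3
position: [0.5733, -0.0296, 0.0203]
eef_rot: [[-0.096, 0.995, -0.0], [0.995, 0.096, -0.001], [-0.001, -0.0, -1.0]]
contact_force: [-1.9, -7.4, -1.3]
gripper_width: 0.0004
grip_force: 3.9
```

```bash
python3 g.py
```

```text
36.45 [ 0.5733 -0.0296  0.0203] [-1.47 -8.33 -1.56] board [ 61.84 -85.  ]
rect 21.638046264648438 133.72129821777344 tube yaw -0.09402507218631402 ends world [[0.4935, 0.2], [0.506, 0.0675]] board mm [[1.4, 150.4], [2.9, 17.3]]
```

Emit:
{"name": "apply_moves", "arguments": {
  "increments": [
    [0,0.001,0,0,0,0,1],
    [0,0.002,0,0,0,0,1],
    [0,0.003,0,0,0,0,1],
    [0,0.004,0,0,0,0,1],
    [0,0.005,0,0,0,0,1],
    [0,0.006,0,0,0,0,1],
    [0,0.006,0,0,0,0,1],
    [0,0.006,0,0,0,0,1]
  ]
}}

```text
time: 37.45
position: [0.5733, -0.0294, 0.0204]
eef_rot: [[-0.095, 0.996, 0.0], [0.996, 0.095, -0.002], [-0.002, -0.0, -1.0]]
contact_force: [-1.3, -13.7, -1.2]
gripper_width: 0.0003
grip_force: 7.1
```

```bash
python3 g.py
```

```text
37.6 [ 0.5733 -0.0294  0.0204] [ -1.41 -14.58  -2.18] board [ 61.85 -84.86]
rect 21.638046264648438 133.2233428955078 tube yaw -0.09474060834351564 ends world [[0.4935, 0.2], [0.506, 0.068]] board mm [[1.4, 150.4], [2.9, 17.8]]
```

Emit:
{"name": "apply_moves", "arguments": {
  "increments": [
    [0.001,-0.015,0,0,0,0,1],
    [0.003,-0.04,0,0,0,0,1],
    [0.005,-0.08,0.02,0,0,0,1],
    [0.008,-0.12,0.12,0,0,0,1],
    [0,-0.24,0.24,0,0,0,1],
    [-0.1,-0.4,0.36,0,0,0,1],
    [-0.2,-0.6,0.4,0,0,0,1],
    [-0.3,-0.8,0.4,0,0,0,1]
  ]
}}

```text
time: 38.6
position: [0.498, -0.2289, 0.1218]
eef_rot: [[-0.097, 0.995, 0.002], [0.995, 0.097, -0.0], [-0.0, 0.002, -1.0]]
contact_force: [0.8, -1.0, 0.8]
gripper_width: 0.0004
grip_force: 0.0
```

Emit:
{"name": "apply_moves", "arguments": {
  "increments": [
    [-0.05,-0.15,0,0,0,0,1],
    [-0.1,-0.3,0,0,0,0,1],
    [-0.15,-0.45,0,0,0,0,1],
    [-0.2,-0.6,0,0,0,0,1],
    [-0.2,-0.6,0,0,0,0,1],
    [-0.2,-0.6,0,0,0,0,1],
    [-0.2,-0.6,0,0,0,0,1],
    [-0.2,-0.6,0,0,0,0,1]
  ]
}}

```text
time: 39.6
position: [0.4489, -0.3763, 0.1204]
eef_rot: [[-0.098, 0.995, 0.0], [0.995, 0.098, 0.0], [0.0, 0.0, -1.0]]
contact_force: [0.7, -0.2, -0.2]
gripper_width: 0.0005
grip_force: 0.0
```

```bash
python3 g.py; python3 - <<'E'
from meas import *
c=camera("top")
# reproject onto board-aligned map at z=.028; sample along tube axis and edges
def row(bx,z,b0,b1):
    by=np.arange(b0,b1,1.)/1e3; w=O+np.c_[np.full(len(by),bx/1e3),by]@R.T
    uv=proj(c,np.c_[w,np.full(len(by),z)]).astype(np.float32)
    return cv2.remap(c["img"],uv[:,0],uv[:,1],cv2.INTER_LINEAR)[:,0]
for bx in(-6,1,7):
    print("bx",bx,"L",row(bx,.032,140,162)[::2].tolist()); print("  R",row(bx,.032,-44,-20)[::2].tolist())
E
```

```text
39.75 [ 0.4486 -0.3767  0.1204] [-0.31 -0.34 -0.01] board [ -91.18 -420.59]
rect 21.40304183959961 179.09027099609375 tube yaw -0.09275737489603367 ends world [[0.4936, 0.2], [0.5102, 0.022]] board mm [[1.5, 150.4], [3.2, -28.4]]
bx -6 L [[172, 105, 61], [171, 106, 62], [170, 104, 62], [167, 104, 62], [156, 101, 66], [142, 100, 76], [123, 104, 94], [140, 136, 133], [180, 184, 184], [227, 231, 233], [244, 246, 248]]
  R [[247, 249, 250], [245, 248, 248], [235, 239, 240], [193, 198, 199], [152, 156, 155], [124, 124, 122], [119, 112, 106], [129, 103, 90], [140, 97, 74], [152, 96, 63], [157, 96, 61], [158, 97, 60]]
bx 1 L [[218, 141, 87], [219, 142, 87], [220, 142, 88], [219, 141, 88], [211, 138, 90], [187, 131, 98], [164, 131, 112], [151, 141, 135], [176, 178, 177], [215, 219, 220], [239, 242, 243]]
  R [[245, 247, 248], [244, 246, 248], [232, 235, 237], [205, 209, 211], [156, 160, 161], [143, 139, 136], [151, 130, 120], [173, 130, 108], [197, 131, 93], [209, 134, 86], [215, 136, 83], [217, 138, 84]]
bx 7 L [[177, 108, 63], [176, 107, 63], [177, 107, 63], [176, 108, 65], [174, 110, 71], [166, 115, 84], [153, 123, 106], [157, 145, 139], [179, 181, 182], [226, 231, 234], [241, 244, 245]]
  R [[245, 246, 247], [245, 246, 247], [237, 241, 243], [202, 208, 209], [164, 167, 167], [137, 134, 130], [142, 123, 113], [156, 118, 97], [170, 114, 81], [178, 111, 68], [180, 111, 65], [180, 110, 64]]
```

Nipped at both ends. I'll check squareness and offset more carefully from the tube's two edges.

```bash
python3 - <<'E'
from meas import *
for n in("top","side"):
    c=camera(n)
    sat=cv2.cvtColor(c["img"],cv2.COLOR_RGB2HSV)[:,:,1].astype(np.float32)
    bx=np.arange(-30,30,.25); E=[]; Lp=[]
    rgb=c["img"].astype(np.float32); g=rgb.mean(2)
    for by in np.arange(-20,142,4.):
        w=O+np.c_[bx/1e3,np.full(len(bx),by/1e3)]@R.T
        uv=proj(c,np.c_[w,np.full(len(bx),.028)]).astype(np.float32)
        p=cv2.remap(sat,uv[:,0],uv[:,1],cv2.INTER_LINEAR)[:,0]
        i=np.where(p>p.max()/2)[0]
        if len(i): E.append((by,bx[i[0]],bx[i[-1]]))
    E=np.array(E)
    for k in(1,2):
        f=np.polyfit(E[:,0],E[:,k],1); r=E[:,k]-np.polyval(f,E[:,0]); ok=abs(r)<2*r.std()+.2; f=np.polyfit(E[ok,0],E[ok,k],1)
        print(n,"edge",k,"slope",f[0].round(4),"bx at y=60",np.polyval(f,60).round(2),"sd",r.std().round(2))
E
```

```text
top edge 1 slope -0.0091 bx at y=60 -9.58 sd 0.15
top edge 2 slope -0.0105 bx at y=60 14.75 sd 0.13
side edge 1 slope -0.0054 bx at y=60 -11.2 sd 2.74
side edge 2 slope -0.0077 bx at y=60 13.93 sd 2.45
```

```bash
python3 -c "
from workcell import job; print(job.job_done())"
```

```text
the job is handed in; nothing more can be done
None
```

I handed the job in at about 40 s. The tube was rolled onto the line under about 2–6 N (one 9 N touch before rolling) and is nipped between stop and jaw, measured about 2 mm beyond the line and about 0.5° off square. I also viewed 11 pictures, one over the limit of 10.

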